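Chock the oiled roller at the scribed line

ROBOT

A 7-joint arm with a two-finger parallel gripper is mounted at the origin on a cart in front of the work surface, level with it; the furniture and walls round the work are solid. World frame = base frame: x ahead of the robot, y to its left, z up, the work surface at z = 0. Lengths are in m, angles in rad, forces in N, time in s.
With the tool pointing down it reaches from about 0.4 to 0.875 m from the base axis. Payload 6.5 kg.
Tool frame: the origin (TCP) lies on the centre line of the jaws, within the pads' length; the fingertips stand 19 mm ahead of it and the grasp point (between the pads) is the TCP; z points along the fingers, y is the direction in which the jaws open and shut (so a half turn about z gives the same grasp; the last joint's range is limited). The gripper opens to 88 mm and grips with 3 to 60 N. Pads are 18 mm wide; open, the fingers measure 123 mm over their backs; the gripper's body (75 mm by 187 mm) begins 45 mm behind the grasp point.
Start: joints at [-1.402, 0.536, -0.004, 1.538, 0.003, 1.067, -0.071], TCP at [0.151, 0.632, 0.258] pointing down, gripper open.
Joint ranges: [-2.7, 2.7], [-0.37, 2.16], [-1.27, 1.26], [0.24, 2.4], [-1.31, 4.45], [0.19, 1.91], [-2.76, 2.76]. Speed limits (rad/s): [2.39, 2.39, 3.14, 3.14, 3.14, 3.14, 3.14].

INTERFACE

Orientations are given as a unit quaternion [x, y, z, w].
In Python, from bench import ctrl gives the robot as it stands. The module is installed in compiled form; this text tells all that it offers.
- The arm moves only by the shell command python3 -m handwheel 'ROWS' [FORCE]. ROWS is JSON, a list of rows, each an object of numbers: "fingers": the opening, from 0 (shut) to 1 (fully open); "x", "y", "z": the shift along the tool's x, y, z in mm; "yaw": the turn about the tool's z in rad. A call has 1 to 20 rows; each row is the pose to reach, as a shift and turn from the pose measured when the call began, along the tool's axes at that moment; what a row does not reach only later rows make up. A row lasts 1/10 s, in which the tool goes at most 50 mm and 8.59 degrees, less where a joint would pass 70% of its speed; a pose out of reach is approached as far as the arm can. A call with a gripper value outside its range is refused whole. The fingers move at their own pace and stop on an object; FORCE is the grip in N (left out, the last holds). Time passes only in rows, so rows that repeat a pose let the fingers close. It gives the time, the measured TCP pose, the force and the opening at its end, in the units of the state.
- ctrl.get_state(): the state, without advancing time (a new reading comes with each control period).
- ctrl.read_camera(name): name is "scene" or "top" or "wrist"; returns a dict with "color" (384x512x3 uint8, blue, green, red), "range_z" (384x512 float32, m along the optical axis (not along the pixel's ray), 0 where there is no reading), "mtx" (3x3 intrinsics, pixels), "pose" (4x4, takes a point from camera to world coordinates); the wrist camera has in their place "mount" (4x4, takes a point from camera to tool coordinates, whose origin is the TCP and whose axes are the flange's). Camera axes: x right, y down, z forward; pixel columns grow to the right and rows downward; lengths in m; the calibration is good to about 2 mm. A picture is of the moment at which its call begins: read the wrist's pose just before it.
- ctrl.hand_in(): hands the job in, once; it reports no verdict.
The state is a dict: "time": time; "joints": joint angles; "qd": joint speeds; "tau": joint torques, N m; "tool_pos": TCP position; "ee_rot": TCP orientation; "force": force on the tool from outside, world axes, zero at the start; "ft_torque": the same for the moment, N m; "finger_gap": finger opening in m.
Only numpy, scipy, OpenCV 4.12 (cv2) and the standard library are available. Lean on these libraries where they do the work, as an engineer would, in place of code of your own. Each camera call takes 0.05 s, during which the arm holds its last target.

TASK

The wooden roller on the sloping board is freshly oiled, so do not touch it with the gripper: set the thick offcut block lying beside the board flat on the board below its middle, lengthwise up the slope and between the two pegs, and push the roller uphill with the block's end until the block's lower end meets the scribed line. Let go of the block there, square to the line, so that it chocks the roller, which must stay put against it with its axis parallel to the line. Leave the thin offcut, the jar and the oil can where they are.

Things in the scene. Friction and masses are not known exactly. Their poses are not given: they have to be found in the camera images.
- board: fixed plywood board, 300 (x) by 220 mm (y). Origin on the bench under its middle; frame level (z vertical); its face rises 5 degrees (0.0873 rad) along x, away from the robot: 12 mm above the bench at the low end (x -150 mm), 25 at x 0, 38 at the high end. Two pegs, 12 mm thick, 20 mm high, stand on it at x 10, y -76 and +76 mm; the roller starts against their uphill side.
- line_mid (a point): middle of the scribed line, on the board's sloping face: a thin dark line, 4 mm wide and 204 mm long, straight across the board (along the board's y), about 24 mm downhill of the peg centres. Axes as the board's.
- roller: plain turned wooden roller, 50 mm diameter, 200 mm long, about 0.2 kg, rolling freely. Origin at its centre, on its axis; its own y is the axis, x and z turn as it rolls. When the block's lower end is on the line and the roller rests on its upper end, the roller's axis is 115 mm uphill of the line, about 60 mm uphill of where it starts.
- chock_center (a point): centre, half-way up, of the thick offcut block: plain brown planed wood, 50 mm along its x, 90 mm long along its y, 35 mm high, about 0.1 kg. Starts flat on the bench left or right of the board. Wood grips wood well enough that, let go on the slope, it stays and holds the roller.
- thin_offcut: the other, thinner offcut, 60 mm (its x) by 140 mm (its y) by 18 mm high, flat on the bench on the other side of the board; to be left alone. Origin at the centre of its underside.
- oil_can: dark oil can with a thin spout, 62 x 116 mm, 158 mm high, standing at the far right; to be left alone. Origin at the centre of its underside.
- nail_jar: glass jar of nails with a red lid, 57 mm diameter, 84 mm high, standing beyond the board; to be left alone. Origin at the centre of its underside.
Mind the look-alikes: they are no part of the job. Leave any pink look-alike of the part that bears chock_center alone.

How it is judged:
At the end, for the whole second after the job is handed in: Block flat on the board, lengthwise up the slope (within 0.15 rad), its lower end within 6 mm of the line; roller on the board against its upper end (axis within 10 mm of 115 mm uphill of the line, within 0.14 rad of parallel to the line); block let go, both at rest (x of chock_center in the frame of board between 0.0234 and 0.0354 m and z of chock_center in the frame of board between 0.0413 and 0.0493 m and angle between the y axis of chock_center and the x axis of board, either way round below 0.18 rad and angle between chock_center's own z axis and vertical below 0.14 rad and angle between the y axis of roller and the y axis of board, either way round below 0.14 rad and x of roller in the frame of board between 0.0884 and 0.1084 m and z of roller in the frame of board between 0.0548 and 0.0628 m and contact force between roller and chock above 0.02 N and linear speed of each of roller, chock below 0.01 m/s); the robot touches nothing.
It fails at once if the gripper or arm touches the oiled roller (over 1 N) (contact force between any of the fingers, the arm and roller above 1 N).
It fails at once if the roller leaves the board (z of roller in the frame of board below 0.035 m).
It fails at once if the thin offcut, oil can or jar is moved by more than 20 mm (distance of any of thin_offcut, oil_can, nail_jar from where it was at the start of the episode above 0.02 m).
It also fails if it takes over 48 s, if anything falls off the work surface, if the arm or the gripper's body presses on something with over 40 N, if the wrist force passes 120 N, or if a joint passes its speed limit or range.

## Working session

There is one attempt and no reset: what is moved stays moved. The work goes in short steps, Python scripts to look and compute and a shell command to move; the robot and the scene stay as the last step left them, time stands still between calls to the robot, and variables do not carry over. Pictures are saved under pics/ and viewed, and the job is handed in when it is done.

```bash
mkdir -p pics; cat > h.py <<'E'
import numpy as np, cv2
from bench import ctrl
from scipy.spatial.transform import Rotation as R
def cam(n):
    s=ctrl.get_state(); c=ctrl.read_camera(n)
    if n=='wrist':
        T=np.eye(4);T[:3,:3]=R.from_quat(s['ee_rot']).as_matrix();T[:3,3]=s['tool_pos']
        c['pose']=T@c['mount']
    return c
def ray(c,u,v,z):
    d=c['pose'][:3,:3]@np.linalg.inv(c['mtx'])@[u,v,1]; o=c['pose'][:3,3]
    return o+d*(z-o[2])/d[2]
def pts(c):
    h,w=c['range_z'].shape; u,v=np.meshgrid(np.arange(w),np.arange(h))
    p=np.stack([u,v,np.ones_like(u)],-1)@np.linalg.inv(c['mtx']).T*c['range_z'][...,None]
    return p@c['pose'][:3,:3].T+c['pose'][:3,3]
E
python3 - <<'E'
from h import *
s=ctrl.get_state();print(s)
for n in('scene','top'):
    c=cam(n);cv2.imwrite(f'pics/{n}0.png',c['color']);print(n,c['pose'].round(3).tolist())
    np.savez(n+'0.npz',**c)
E
```

```text
{'time': 0.0, 'joints': array([-1.4021725 ,  0.53722522, -0.00442061,  1.5388304 ,  0.00258193,
        1.06727643, -0.07121246]), 'qd': array([ 4.07179941e-04, -1.04422643e-03, -1.28734693e-04,  3.24645293e-04,
        2.33906346e-05, -2.60155338e-04,  4.29649320e-05]), 'tau': array([-6.67219028e-04, -5.70972455e+01,  9.90202948e-01, -2.51605564e+01,
       -5.63637796e-02,  1.77311862e-02,  1.55356979e-04]), 'tool_pos': array([0.15112445, 0.63160863, 0.25681759]), 'ee_rot': array([ 1.17124827e-01,  9.93116823e-01, -8.65855204e-04, -4.14865091e-05]), 'force': array([-0.67846602, -0.0269949 , -0.44105125]), 'ft_torque': array([ 0.00793444, -0.0162826 ,  0.02826718]), 'finger_gap': 0.0881629905876903}
scene [[-0.853, -0.318, 0.414, -0.16], [-0.522, 0.49, -0.698, 1.482], [0.019, -0.812, -0.584, 1.132], [0.0, 0.0, 0.0, 1.0]]
top [[-0.024, -0.992, 0.122, 0.392], [-1.0, 0.024, 0.004, 0.221], [-0.007, -0.121, -0.993, 1.447], [0.0, 0.0, 0.0, 1.0]]
```

View pics/scene0.png

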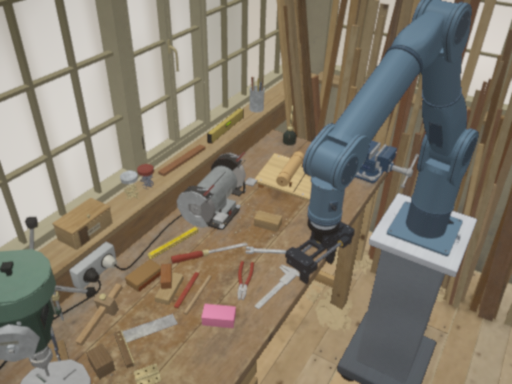

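View pics/top0.png

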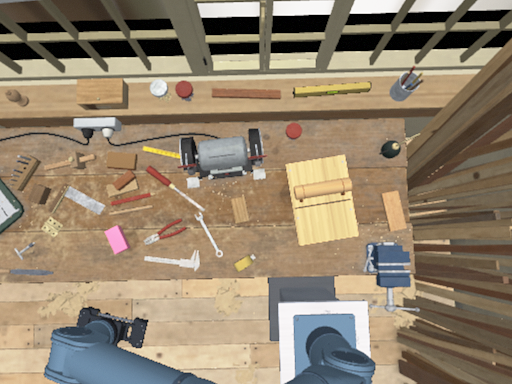

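The top view shows the board at about (322,200) and the roller at (323,189). Possible thick blocks, by top-view pixel:
- (239,209): brown offcut just left of the board
- (395,211): light offcut right of the board, probably the thin one
- (117,239): pink look-alike
- (121,160), (124,181) and (39,195): wood scraps far to the left
- (100,93): box on the sill

(239,209) fits the description best, so I'll check it in a crop with heights.

```bash
python3 - <<'E'
from h import *
c=dict(np.load('top0.npz'))
im=c['color'][110:280,210:420];cv2.imwrite('pics/crop0.png',cv2.resize(im,None,fx=3.5,fy=3.5,interpolation=cv2.INTER_CUBIC))
P=pts(c)
for u,v in [(239,209),(395,211),(121,160),(124,181),(323,189),(293,130),(391,149),(322,175),(325,235)]: print((u,v),P[v,u].round(3))
# block top
for z0,z1,u0,u1,v0,v1 in [(.027,.045,222,262,185,232),(.010,.026,378,412,185,240)]:
    m=np.zeros(P.shape[:2],np.uint8); s=P[v0:v1,u0:u1,2]; m[v0:v1,u0:u1]=((s>z0)&(s<z1))
    q=P[m>0]; print(len(q),np.median(q[:,2]))
    (x,y),wh,a=cv2.minAreaRect((q[:,:2]*1000).astype(np.float32)); print((x,y),wh,a)
E
```

```text
(239, 209) [0.487 0.289 0.033]
(395, 211) [ 0.467 -0.275  0.015]
(121, 160) [0.677 0.718 0.032]
(124, 181) [0.597 0.7   0.049]
(323, 189) [ 0.547 -0.008  0.074]
(293, 130) [0.759 0.091 0.087]
(391, 149) [ 0.688 -0.262  0.055]
(322, 175) [ 0.603 -0.014  0.034]
(325, 235) [ 0.387 -0.018  0.013]
348 0.03483840877187061
(486.768798828125, 285.6837463378906) (89.93257141113281, 49.662086486816406) 10.579080581665039
654 0.017548172415255636
(471.015869140625, -271.81976318359375) (138.6971435546875, 62.28675842285156) 10.176054954528809
```

View pics/crop0.png

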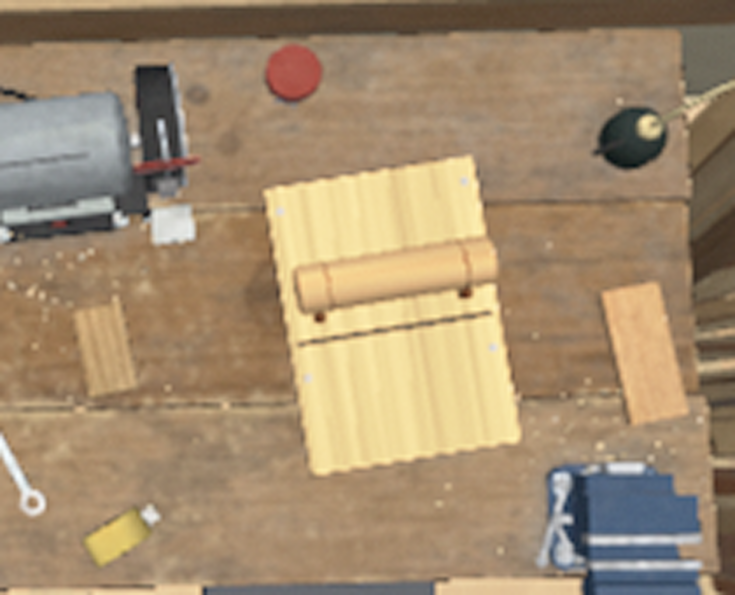

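The crop at (105,347) shows a plain brown block measuring 90 × 50 mm with its top at 35 mm, so this is the chock. The piece at (645,352) is 139 × 62 × 18 mm, which is the thin offcut. Next I'll measure the board, line and roller.

```bash
cat > brd.py <<'E'
from h import *
def board(c,box):
    u0,u1,v0,v1=box
    P=pts(c); hsv=cv2.cvtColor(c['color'],cv2.COLOR_BGR2HSV)
    return P,hsv
E
python3 - <<'E'
from h import *
c=dict(np.load('top0.npz'));P=pts(c)
sub=np.zeros(P.shape[:2],bool); sub[150:250,280:365]=1
z=P[...,2]
x,y=P[...,0],P[...,1]
m=sub&(z>.009)&(z<.042)
# plane fit robust
q=P[m]
for _ in range(8):
    A=np.c_[q[:,:2],np.ones(len(q))];k=np.linalg.lstsq(A,q[:,2],rcond=None)[0]
    r=P[m]@[-k[0],-k[1],1]-k[2]; q=P[m][abs(r)<.0025]
print('plane',k,len(q),'slope',np.degrees(np.arctan(np.hypot(k[0],k[1]))),'dir',np.degrees(np.arctan2(k[1],k[0])))
B=m&(abs(P@[-k[0],-k[1],1]-k[2])<.003)
r=cv2.minAreaRect((P[B][:,:2]*1000).astype(np.float32));print('rect',r)
# line: dark pixels on board
g=c['color'].astype(int).sum(-1)
rot=np.radians(r[2])
L=B.copy(); med=np.median(g[B]); 
ys,xs=np.nonzero(sub&(g<med*.75)&(np.arange(384)[:,None]>190)&(np.arange(384)[:,None]<215)&(B|(z<.05)))
print(list(zip(xs,ys,g[ys,xs]))[:90])
# roller
m=sub&(z>.055)&(z<.085)
q=P[m];print('roller',len(q),q[:,2].max(),cv2.minAreaRect((q[:,:2]*1000).astype(np.float32)))
# heights nearby
hm=(P[...,0]>.2)&(P[...,0]<.9)&(P[...,1]>-.45)&(P[...,1]<.7)&(z>.06)
n,lab,st,ce=cv2.connectedComponentsWithStats((hm).astype(np.uint8))
for i in range(1,n):
    if st[i,4]>20:
        q=P[lab==i];print(st[i],q.min(0).round(2),q.max(0).round(2))
E
```

```text
plane [ 0.0889272   0.01521703 -0.02106068] 2467 slope 5.1552542397852905 dir 9.710282049181078
rect ((516.375244140625, -11.827560424804688), (298.2685546875, 220.1233367919922), 8.027103424072266)
[(np.int64(280), np.int64(191), np.int64(327)), (np.int64(281), np.int64(191), np.int64(308)), (np.int64(282), np.int64(191), np.int64(307)), (np.int64(283), np.int64(191), np.int64(308)), (np.int64(284), np.int64(191), np.int64(300)), (np.int64(285), np.int64(191), np.int64(297)), (np.int64(286), np.int64(191), np.int64(289)), (np.int64(287), np.int64(191), np.int64(291)), (np.int64(288), np.int64(191), np.int64(281)), (np.int64(289), np.int64(191), np.int64(333)), (np.int64(294), np.int64(191), np.int64(385)), (np.int64(346), np.int64(191), np.int64(428)), (np.int64(352), np.int64(191), np.int64(364)), (np.int64(353), np.int64(191), np.int64(380)), (np.int64(354), np.int64(191), np.int64(386)), (np.int64(355), np.int64(191), np.int64(384)), (np.int64(356), np.int64(191), np.int64(383)), (np.int64(357), np.int64(191), np.int64(387)), (np.int64(358), np.int64(191), np.int64(390)), (np.int
[... 4303 characters left out ...]
 1.45]
[ 39  41  53  17 613] [0.39 0.22 1.45] [0.39 0.22 1.45]
[ 88  40  51  18 652] [0.39 0.22 1.45] [0.39 0.22 1.45]
[271  40  51  13 558] [0.39 0.22 1.45] [0.39 0.22 1.45]
[  0  42  45  18 537] [0.39 0.22 1.45] [0.39 0.22 1.45]
[209  42  51  13 567] [0.39 0.22 1.45] [0.39 0.22 1.45]
[286 122  16  17 212] [0.39 0.06 0.07] [0.79 0.22 1.45]
[ 178  127   90   61 3014] [0.39 0.19 0.06] [0.76 0.48 1.45]
[392 133  29  18  94] [ 0.68 -0.33  0.06] [ 0.72 -0.26  0.16]
[295 177  58  22 759] [ 0.39 -0.11  0.06] [0.59 0.22 1.45]
[ 374  242   37   48 1412] [ 0.2  -0.28  0.06] [0.39 0.22 1.45]
[ 85 306  12   5  33] [0.2  0.68 0.3 ] [0.21 0.7  0.35]
[ 51 326  24   8  96] [0.2  0.22 0.54] [0.39 0.67 1.45]
```

```bash
python3 - <<'E'
from h import *
c=dict(np.load('top0.npz'));P=pts(c);z=P[...,2]; ok=c['range_z']>0
m=np.zeros(z.shape,bool);m[120:200,170:275]=1;m&=ok&(z>.05)
q=P[m];print('grinder',q.min(0),q.max(0), np.percentile(q,1,axis=0))
k=np.array([0.0889272,0.01521703,-0.02106068])
n=np.array([-k[0],-k[1],1])
g=c['color'].astype(int).sum(-1)
def hit(u,v):
    d=c['pose'][:3,:3]@np.linalg.inv(c['mtx'])@[u,v,1];o=c['pose'][:3,3]
    return o+d*(k[2]-n@o)/(n@d)
L=[]
for u in range(300,347):
    v=np.arange(196,212)
    w=np.clip(np.median(g[v,u])-g[v,u]-60,0,None)
    if w.sum()>0 and u not in range(0): L.append(hit(u,(w*v).sum()/w.sum())[:2])
L=np.array(L); f=np.polyfit(L[:,1],L[:,0],1); r=L[:,0]-np.polyval(f,L[:,1]); L=L[abs(r)<.002]; f=np.polyfit(L[:,1],L[:,0],1)
print('line n',len(L),'ang',-np.degrees(np.arctan(f[0])),'ends',L[0],L[-1],'x at y=-.012',np.polyval(f,-.012),np.polyval(f,L[:,1]).std(),(L[:,0]-np.polyval(f,L[:,1])).std())
a=np.radians(8.03);ux=np.array([np.cos(a),np.sin(a)]);O=np.array([.5164,-.0118])
print('line board x',((L-O)@ux).mean(), 'roller', (np.array([.5539,-.0103])-O)@ux, 'exp line -.0145')
print('z at O',k@[*O,1])
E
```

```text
grinder [0.56208748 0.18777021 0.05167051] [0.75944468 0.47717915 0.2066028 ] [0.57153412 0.19926184 0.06163611]
line n 13 ang -1.2212115973112845 ends [0.50969093 0.05778866] [ 0.50848329 -0.0691509 ] x at y=-.012 0.5079849138548469 0.0009123383305201777 0.0011370970354354919
line board x -0.010274674075596834 roller 0.03734185220760458 exp line -.0145
z at O 0.024681765125999997
```

```bash
python3 -m handwheel '[{"x":-40,"y":-26,"z":0,"yaw":-0.05,"fingers":1},{"x":-80,"y":-53,"z":0,"yaw":-0.1,"fingers":1},{"x":-120,"y":-79,"z":0,"yaw":-0.15,"fingers":1},{"x":-160,"y":-105,"z":0,"yaw":-0.2,"fingers":1},{"x":-200,"y":-132,"z":0,"yaw":-0.25,"fingers":1},{"x":-240,"y":-158,"z":0,"yaw":-0.3,"fingers":1},{"x":-280,"y":-184,"z":10,"yaw":-0.35,"fingers":1},{"x":-320,"y":-210,"z":20,"yaw":-0.42,"fingers":1},{"x":-360,"y":-237,"z":40,"yaw":-0.42,"fingers":1},{"x":-396,"y":-263,"z":60,"yaw":-0.42,"fingers":1},{"x":-396,"y":-263,"z":60,"yaw":-0.42,"fingers":1},{"x":-396,"y":-263,"z":60,"yaw":-0.42,"fingers":1},{"x":-396,"y":-263,"z":60,"yaw":-0.42,"fingers":1}]'
python3 - <<'E'
from h import *
c=cam('wrist');cv2.imwrite('pics/w1.png',c['color']);np.savez('w1.npz',**c)
s=ctrl.get_state();print(s['joints'].round(2),R.from_quat(s['ee_rot']).as_matrix().round(3))
P=pts(c);z=P[...,2];print(c['mount'].round(3))
m=((z>.028)&(z<.045)&(c['range_z']>0)).astype(np.uint8)
n,l,st,ce=cv2.connectedComponentsWithStats(m)
for i in range(1,n):
    if st[i,4]>500:
        q=P[l==i];print(st[i],cv2.minAreaRect((q[:,:2]*1000).astype(np.float32)),np.median(q[:,2]))
E
```

```text
time: 1.4
tool_pos: [0.4742, 0.2852, 0.1976]
ee_rot: [-0.093, 0.996, -0.0, -0.0]
force: [-0.9, -0.1, 1.0]
finger_gap: 0.0881
[-0.65  0.45  0.03  1.85 -0.02  0.84  1.15] [[-0.982 -0.187 -0.   ]
 [-0.187  0.982 -0.   ]
 [ 0.    -0.    -1.   ]]
[[-0.001 -0.959 -0.284  0.073]
 [ 1.    -0.001  0.001  0.   ]
 [-0.001 -0.284  0.959 -0.127]
 [ 0.     0.     0.     1.   ]]
[ 226  140   55   93 4896] ((483.9686584472656, 288.614501953125), (90.3502197265625, 50.02391052246094), 10.504027366638184) 0.03488794226052486
[   0  184   71  106 2035] ((572.2669677734375, 101.99693298339844), (83.32572937011719, 88.19913482666016), 62.4210090637207) 0.03140808946536933
[ 215  325  111   37 2663] ((649.488525390625, 337.526123046875), (49.34577178955078, 117.52448272705078), 8.975333213806152) 0.039159161074272475
```

View pics/w1.png

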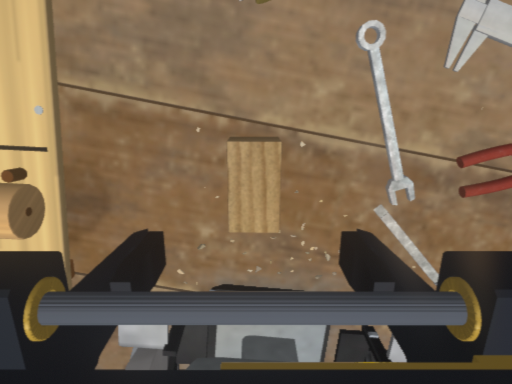

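The wrist view shows the block at (255,187), between the jaws and aligned with them. I'll go down and grip it.

```bash
python3 -m handwheel '[{"x":2,"y":1,"z":45,"fingers":1},{"x":2,"y":1,"z":90,"fingers":1},{"x":2,"y":1,"z":130,"fingers":1},{"x":2,"y":1,"z":155,"fingers":1},{"x":2,"y":1,"z":168,"fingers":1},{"x":2,"y":1,"z":173,"fingers":1},{"x":2,"y":1,"z":173,"fingers":1},{"x":2,"y":1,"z":173,"fingers":0.4},{"x":2,"y":1,"z":173,"fingers":0.4},{"x":2,"y":1,"z":173,"fingers":0.4},{"x":2,"y":1,"z":173,"fingers":0.4},{"x":2,"y":1,"z":173,"fingers":0.4},{"x":2,"y":1,"z":173,"fingers":0.4},{"x":2,"y":1,"z":173,"fingers":0.4}]' 25
cat > line.py <<'E'
from h import *
k=np.array([0.0889272,0.01521703,-0.02106068]);n=np.array([-k[0],-k[1],1])
def hit(c,u,v):
    d=c['pose'][:3,:3]@np.linalg.inv(c['mtx'])@[u,v,1];o=c['pose'][:3,3]
    return o+d*(k[2]-n@o)/(n@d)
E
python3 - <<'E'
from line import *
c=dict(np.load('top0.npz'));g=c['color'].astype(int).sum(-1);L=[]
for u in range(300,346):
    v0=208-(u-296)*9/54; v=np.arange(int(round(v0))-3,int(round(v0))+4)
    w=np.clip(np.median(g[v,u])-g[v,u]-30,0,None)
    if w.sum(): L.append(hit(c,u,(w*v).sum()/w.sum())[:2])
L=np.array(L);f=np.polyfit(L[:,1],L[:,0],1)
print(len(L),L[0],L[-1],np.degrees(np.arctan(f[0])),(L[:,0]-np.polyval(f,L[:,1])).std())
for a in (8.03,):
    a=np.radians(a);ux=np.array([np.cos(a),np.sin(a)]);O=np.array([.5164,-.0118]);print(((L-O)@ux).mean(),((L-O)@[-ux[1],ux[0]]).mean())
E
```

```text
46 [0.48942257 0.06923016] [ 0.51193947 -0.09468721] -7.868685733918029 0.00024807535122055345
-0.0155378651240094 0.0012991046542959598schema error: expected keys fingers, x, y, z, yaw
```

```bash
python3 -m handwheel '[{"x":2,"y":1,"z":45,"yaw":0,"fingers":1},{"x":2,"y":1,"z":90,"yaw":0,"fingers":1},{"x":2,"y":1,"z":130,"yaw":0,"fingers":1},{"x":2,"y":1,"z":155,"yaw":0,"fingers":1},{"x":2,"y":1,"z":168,"yaw":0,"fingers":1},{"x":2,"y":1,"z":173,"yaw":0,"fingers":1},{"x":2,"y":1,"z":173,"yaw":0,"fingers":1},{"x":2,"y":1,"z":173,"yaw":0,"fingers":0.4},{"x":2,"y":1,"z":173,"yaw":0,"fingers":0.4},{"x":2,"y":1,"z":173,"yaw":0,"fingers":0.4},{"x":2,"y":1,"z":173,"yaw":0,"fingers":0.4},{"x":2,"y":1,"z":173,"yaw":0,"fingers":0.4},{"x":2,"y":1,"z":173,"yaw":0,"fingers":0.4},{"x":2,"y":1,"z":173,"yaw":0,"fingers":0.4}]' 25
```

```text
time: 2.85
tool_pos: [0.4721, 0.2862, 0.0251]
ee_rot: [-0.094, 0.996, -0.0, -0.0]
force: [-0.8, -0.3, 4.5]
finger_gap: 0.0498
```

```bash
python3 -m handwheel '[{"x":0,"y":0,"z":-30,"yaw":0,"fingers":0.4},{"x":0,"y":0,"z":-60,"yaw":0,"fingers":0.4},{"x":12,"y":-40,"z":-70,"yaw":0.01,"fingers":0.4},{"x":24,"y":-80,"z":-70,"yaw":0.02,"fingers":0.4},{"x":36,"y":-120,"z":-70,"yaw":0.03,"fingers":0.4},{"x":48,"y":-160,"z":-70,"yaw":0.04,"fingers":0.4},{"x":60,"y":-200,"z":-70,"yaw":0.05,"fingers":0.4},{"x":72,"y":-240,"z":-70,"yaw":0.05,"fingers":0.4},{"x":82,"y":-275,"z":-70,"yaw":0.05,"fingers":0.4},{"x":90,"y":-297,"z":-70,"yaw":0.05,"fingers":0.4},{"x":90,"y":-297,"z":-60,"yaw":0.05,"fingers":0.4},{"x":90,"y":-297,"z":-50,"yaw":0.05,"fingers":0.4},{"x":90,"y":-297,"z":-50,"yaw":0.05,"fingers":0.4},{"x":90,"y":-297,"z":-50,"yaw":0.05,"fingers":0.4}]'
python3 - <<'E'
from line import *
c=cam('wrist');cv2.imwrite('pics/w2.png',c['color']);np.savez('w2.npz',**c)
t=cam('top');np.savez('t2.npz',**t);cv2.imwrite('pics/t2.png',cv2.resize(t['color'][110:280,210:420],None,fx=3.5,fy=3.5,interpolation=cv2.INTER_CUBIC))
print(ctrl.get_state()['force'])
E
```

```text
time: 4.25
tool_pos: [0.439, -0.0211, 0.0746]
ee_rot: [-0.07, 0.998, 0.0, -0.001]
force: [-0.6, 0.1, -1.2]
finger_gap: 0.0499
[ 0.60160084  0.50036481 -1.71399227]
```

View pics/w2.png

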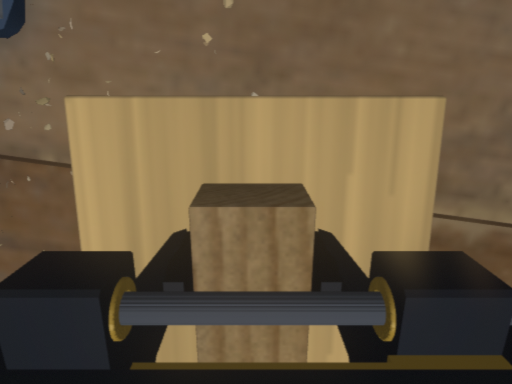

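View pics/t2.png

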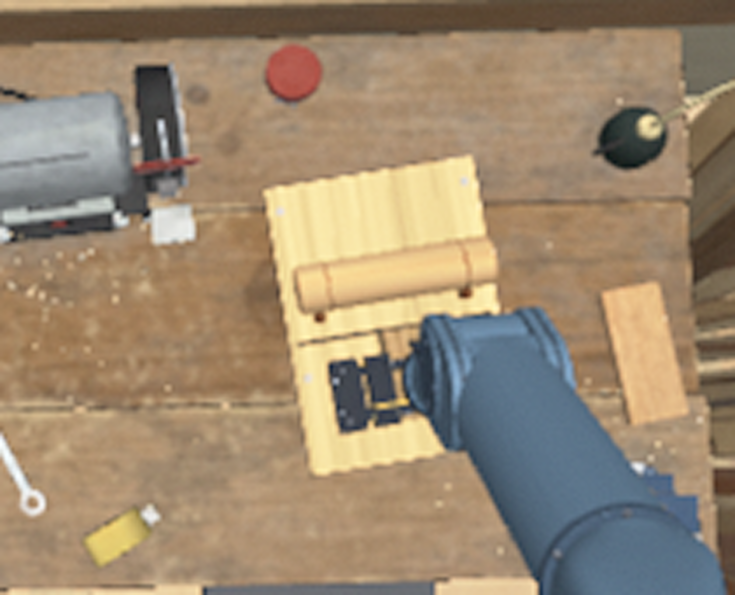

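The wrist view shows the block at (252,250), centred and square between the board edges at columns 66 and 444. In the top view its upper end is short of the line. I'll set it down, let it settle and look.

```bash
python3 -m handwheel '[{"x":0,"y":0,"z":15,"yaw":0,"fingers":0.4},{"x":0,"y":0,"z":22,"yaw":0,"fingers":0.4},{"x":0,"y":0,"z":25,"yaw":0,"fingers":0.4},{"x":0,"y":0,"z":27,"yaw":0,"fingers":0.4},{"x":0,"y":0,"z":28,"yaw":0,"fingers":0.4},{"x":0,"y":0,"z":28,"yaw":0,"fingers":0.4}]' 10
python3 -m handwheel '[{"x":0,"y":0,"z":0,"yaw":0,"fingers":0.65},{"x":0,"y":0,"z":0,"yaw":0,"fingers":0.72},{"x":0,"y":0,"z":0,"yaw":0,"fingers":0.72},{"x":0,"y":0,"z":0,"yaw":0,"fingers":0.72},{"x":0,"y":0,"z":0,"yaw":0,"fingers":0.72}]' 
python3 - <<'E'
from line import *
c=cam('wrist');cv2.imwrite('pics/w3.png',c['color']);np.savez('w3.npz',**c)
P=pts(c);h=P@n-k[2]
m=((h>.025)&(h<.045)&(c['range_z']>0.02)).astype(np.uint8); m[262:]=0
q=P[m>0];A=np.c_[q[:,:2],np.ones(len(q))];kk=np.linalg.lstsq(A,q[:,2],rcond=None)[0];print(len(q),'top plane',kk, np.median(h[m>0]))
E
```

```text
time: 4.95
tool_pos: [0.4393, -0.0214, 0.0473]
ee_rot: [-0.07, 0.998, 0.0, -0.0]
force: [0.2, 0.1, -0.2]
finger_gap: 0.0501
time: 5.45
tool_pos: [0.4394, -0.0214, 0.0473]
ee_rot: [-0.07, 0.998, 0.0, 0.0]
force: [0.2, 0.4, 0.2]
finger_gap: 0.0636
10246 top plane [0.09988763 0.01551468 0.00972426] 0.035890153903503835
```

View pics/w3.png

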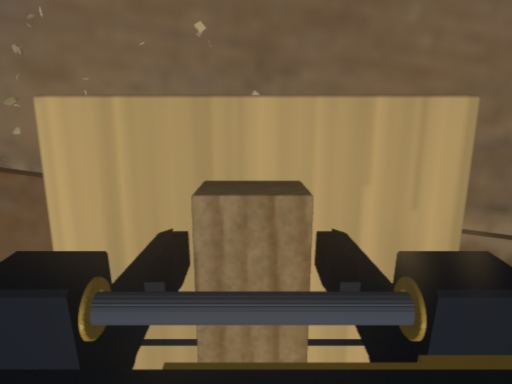

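The block lies flat, with its top parallel to the board, and its lower edge is at row 194. Now I'll work out its position relative to the line.

```bash
cat > meas.py <<'E'
from line import *
a=np.radians(7.95);ux=np.array([np.cos(a),np.sin(a)]);uy=np.array([-ux[1],ux[0]]);O=np.array([.5164,-.0118])
def hitz(c,u,v,off):
    d=c['pose'][:3,:3]@np.linalg.inv(c['mtx'])@[u,v,1];o=c['pose'][:3,3]
    return o+d*(k[2]+off-n@o)/(n@d)
def bd(p): return np.array([(p[:2]-O)@ux,(p[:2]-O)@uy])
E
python3 - <<'E'
from meas import *
c=dict(np.load('w3.npz'))
s=ctrl.get_state();print('tcp',bd(s['tool_pos']))
for u,v in [(196,194),(309,194)]: print('top edge low', bd(hitz(c,u,v,.0351)))
for u in (170,330):
    g=c['color'][335:350,u].astype(int).sum(-1);v=335+g.argmin();print('line',v,bd(hitz(c,u,v,0)))
print('board low edge',[bd(hitz(c,u,97,0)) for u in (40,474)])
E
```

```text
tcp [-0.07760581  0.00114298]
top edge low [-0.11276902 -0.02154517]
top edge low [-0.1128008   0.02457054]
line 340 [-0.01713822 -0.04556114]
line 340 [-0.01726376  0.04602869]
board low edge [array([-0.15063707, -0.10261709]), array([-0.15070121,  0.11006764])]
```

```bash
python3 -m handwheel '[{"x":0,"y":0,"z":3,"yaw":0,"fingers":0.72},{"x":0,"y":0,"z":4,"yaw":0,"fingers":0.72},{"x":0,"y":0,"z":4,"yaw":0,"fingers":0.5},{"x":0,"y":0,"z":4,"yaw":0,"fingers":0.4},{"x":0,"y":0,"z":4,"yaw":0,"fingers":0.4},{"x":0,"y":0,"z":4,"yaw":0,"fingers":0.4},{"x":0,"y":0,"z":4,"yaw":0,"fingers":0.4},{"x":0,"y":0,"z":4,"yaw":0,"fingers":0.4}]' 15
python3 -m handwheel '[{"x":-2,"y":0,"z":-0.2,"yaw":0,"fingers":0.4},{"x":-6,"y":0,"z":-0.5,"yaw":0,"fingers":0.4},{"x":-10,"y":0,"z":-0.9,"yaw":0,"fingers":0.4},{"x":-14,"y":0,"z":-1.2,"yaw":0,"fingers":0.4},{"x":-18,"y":0,"z":-1.6,"yaw":0,"fingers":0.4},{"x":-22,"y":0,"z":-1.9,"yaw":0,"fingers":0.4},{"x":-25,"y":0,"z":-2.2,"yaw":0,"fingers":0.4},{"x":-28,"y":0,"z":-2.5,"yaw":0,"fingers":0.4},{"x":-30,"y":0,"z":-2.6,"yaw":0,"fingers":0.4},{"x":-32,"y":0,"z":-2.8,"yaw":0,"fingers":0.4},{"x":-34,"y":0,"z":-3,"yaw":0,"fingers":0.4},{"x":-36,"y":0,"z":-3.2,"yaw":0,"fingers":0.4},{"x":-38,"y":0,"z":-3.3,"yaw":0,"fingers":0.4},{"x":-40,"y":0,"z":-3.5,"yaw":0,"fingers":0.4},{"x":-42,"y":0,"z":-3.7,"yaw":0,"fingers":0.4},{"x":-44,"y":0,"z":-3.9,"yaw":0,"fingers":0.4},{"x":-46,"y":0,"z":-4,"yaw":0,"fingers":0.4},{"x":-48,"y":0,"z":-4.2,"yaw":0,"fingers":0.4},{"x":-49,"y":0,"z":-4.3,"yaw":0,"fingers":0.4},{"x":-50,"y":0,"z":-4.4,"yaw":0,"fingers":0.4}]'
python3 - <<'E'
from meas import *
c=cam('wrist');cv2.imwrite('pics/w4.png',c['color'])
t=cam('top');cv2.imwrite('pics/t4.png',cv2.resize(t['color'][110:280,210:420],None,fx=3.5,fy=3.5,interpolation=cv2.INTER_CUBIC))
E
```

```text
time: 6.3
tool_pos: [0.4393, -0.0214, 0.0433]
ee_rot: [-0.07, 0.998, 0.0, 0.0]
force: [-0.6, -0.2, -1.6]
finger_gap: 0.0495
time: 8.3
tool_pos: [0.4889, -0.0144, 0.0477]
ee_rot: [-0.07, 0.998, 0.0, -0.0]
force: [0.0, -0.6, -0.8]
finger_gap: 0.05
```

View pics/w4.png

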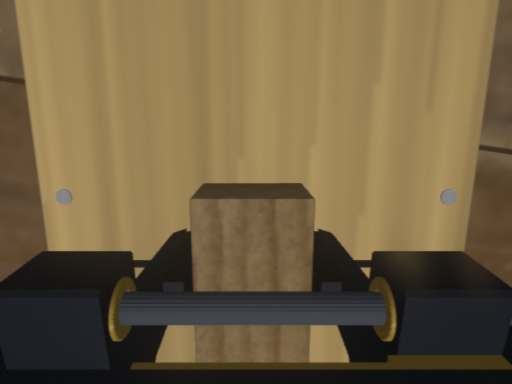

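View pics/t4.png

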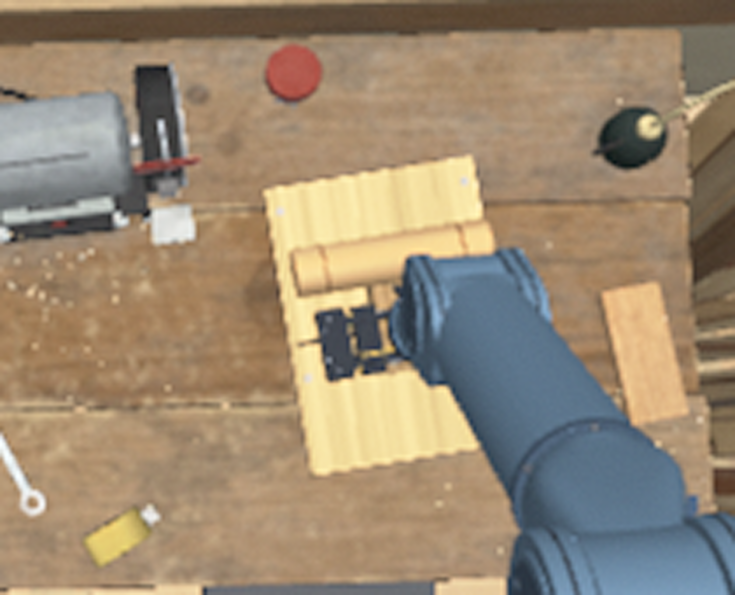

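The roller has moved uphill and is still parallel to the line, and the block is straight. About 42 mm remains, so I'll push 36 mm and look again.

```bash
python3 -m handwheel '[{"x":-1,"y":0,"z":-0.1,"yaw":0,"fingers":0.4},{"x":-3,"y":0,"z":-0.3,"yaw":0,"fingers":0.4},{"x":-5,"y":0,"z":-0.4,"yaw":0,"fingers":0.4},{"x":-7,"y":0,"z":-0.6,"yaw":0,"fingers":0.4},{"x":-9,"y":0,"z":-0.8,"yaw":0,"fingers":0.4},{"x":-11,"y":0,"z":-1,"yaw":0,"fingers":0.4},{"x":-13,"y":0,"z":-1.1,"yaw":0,"fingers":0.4},{"x":-15,"y":0,"z":-1.3,"yaw":0,"fingers":0.4},{"x":-17,"y":0,"z":-1.5,"yaw":0,"fingers":0.4},{"x":-19,"y":0,"z":-1.7,"yaw":0,"fingers":0.4},{"x":-21,"y":0,"z":-1.8,"yaw":0,"fingers":0.4},{"x":-23,"y":0,"z":-2,"yaw":0,"fingers":0.4},{"x":-25,"y":0,"z":-2.2,"yaw":0,"fingers":0.4},{"x":-27,"y":0,"z":-2.4,"yaw":0,"fingers":0.4},{"x":-29,"y":0,"z":-2.5,"yaw":0,"fingers":0.4},{"x":-31,"y":0,"z":-2.7,"yaw":0,"fingers":0.4},{"x":-33,"y":0,"z":-2.9,"yaw":0,"fingers":0.4},{"x":-34,"y":0,"z":-3,"yaw":0,"fingers":0.4},{"x":-35,"y":0,"z":-3.1,"yaw":0,"fingers":0.4},{"x":-36,"y":0,"z":-3.1,"yaw":0,"fingers":0.4}]'
python3 - <<'E'
from meas import *
c=cam('wrist');np.savez('w5.npz',**c);cv2.imwrite('pics/w5.png',c['color']);cv2.imwrite('pics/w5c.png',cv2.resize(c['color'][150:300,120:390],None,fx=2.9,fy=2.9,interpolation=cv2.INTER_CUBIC))
for u in (130,170,340,370):
    g=c['color'][190:250,u].astype(int).sum(-1);v=190+g.argmin();print('line',u,v,bd(hitz(c,u,v,0)))
E
```

```text
time: 10.4
tool_pos: [0.5247, -0.0094, 0.0508]
ee_rot: [-0.07, 0.998, 0.0, 0.0]
force: [-0.6, -0.4, -0.9]
finger_gap: 0.0499
line 130 196 [-0.01632591 -0.06041608]
line 170 248 [ 0.01144887 -0.04151994]
line 340 249 [0.01191595 0.04760736]
line 370 198 [-0.01538034  0.06133395]
```

View pics/w5c.png

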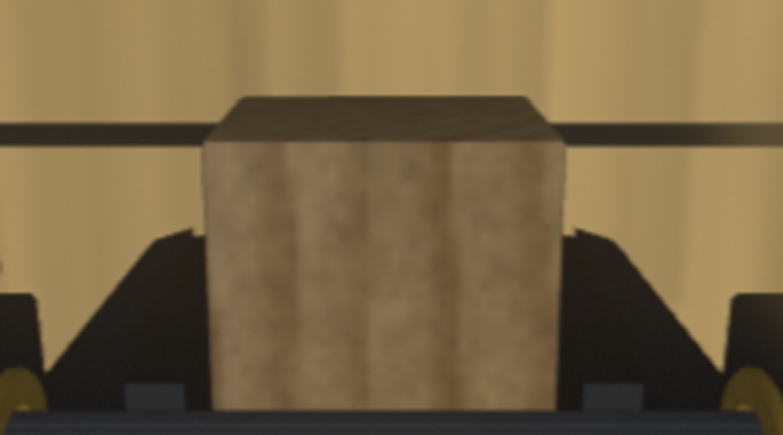

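```bash
python3 - <<'E'
from meas import *
c=dict(np.load('w5.npz'))
print('block bottom edge',bd(hitz(c,252,183.4,0)),'top',bd(hitz(c,252,199,.0351)),'line c',bd(hitz(c,150,196.4,0)),bd(hitz(c,360,196.4,0)), 'line edges',bd(hitz(c,150,192.4,0))[0],bd(hitz(c,150,200.3,0))[0])
E
```

```text
block bottom edge [-0.02283057  0.00146398] top [-0.02589889  0.00140345] line c [-0.01612646 -0.05028018] [-0.01620421  0.05620732] line edges -0.018190199311136534 -0.014104284033308712
```

The lower edge sits 6.7 mm below the line centre and is parallel to it. One last push.

```bash
python3 -m handwheel '[{"x":-1,"y":0,"z":-0.1,"yaw":0,"fingers":0.4},{"x":-2,"y":0,"z":-0.2,"yaw":0,"fingers":0.4},{"x":-3,"y":0,"z":-0.3,"yaw":0,"fingers":0.4},{"x":-4,"y":0,"z":-0.3,"yaw":0,"fingers":0.4},{"x":-5,"y":0,"z":-0.4,"yaw":0,"fingers":0.4},{"x":-6,"y":0,"z":-0.5,"yaw":0,"fingers":0.4},{"x":-7,"y":0,"z":-0.6,"yaw":0,"fingers":0.4},{"x":-7,"y":0,"z":-0.6,"yaw":0,"fingers":0.4},{"x":-7,"y":0,"z":-0.6,"yaw":0,"fingers":0.4},{"x":-7,"y":0,"z":-0.6,"yaw":0,"fingers":0.4}]'
python3 - <<'E'
from meas import *
c=cam('wrist');np.savez('w6.npz',**c);cv2.imwrite('pics/w6c.png',cv2.resize(c['color'][150:300,120:390],None,fx=2.9,fy=2.9,interpolation=cv2.INTER_CUBIC))
E
```

```text
time: 11.45
tool_pos: [0.5318, -0.0084, 0.0515]
ee_rot: [-0.07, 0.998, 0.0, 0.0]
force: [-0.7, -0.7, -0.9]
finger_gap: 0.0498
```

View pics/w6c.png

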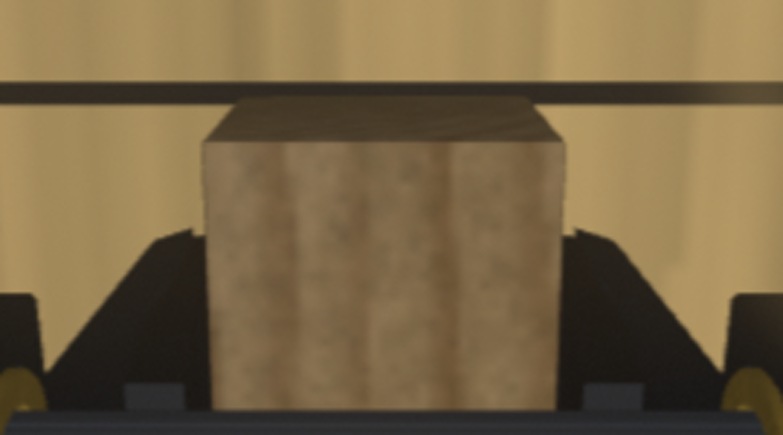

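The lower edge (crop row 96) now lies on the line (rows 82–104). I'll let go gently and rise straight up, after checking that it stays.

```bash
python3 -m handwheel '[{"x":0,"y":0,"z":0,"yaw":0,"fingers":0.6},{"x":0,"y":0,"z":0,"yaw":0,"fingers":0.65},{"x":0,"y":0,"z":0,"yaw":0,"fingers":0.74},{"x":0,"y":0,"z":0,"yaw":0,"fingers":0.74},{"x":0,"y":0,"z":0,"yaw":0,"fingers":0.74}]'
python3 - <<'E'
from meas import *
c=cam('wrist');np.savez('w7.npz',**c);cv2.imwrite('pics/w7c.png',cv2.resize(c['color'][150:384,80:430],None,fx=2.2,fy=2.2,interpolation=cv2.INTER_CUBIC))
E
```

```text
time: 12.0
tool_pos: [0.5319, -0.0084, 0.0515]
ee_rot: [-0.07, 0.998, 0.0, 0.0]
force: [0.8, -0.5, 0.3]
finger_gap: 0.0654
```

View pics/w7c.png

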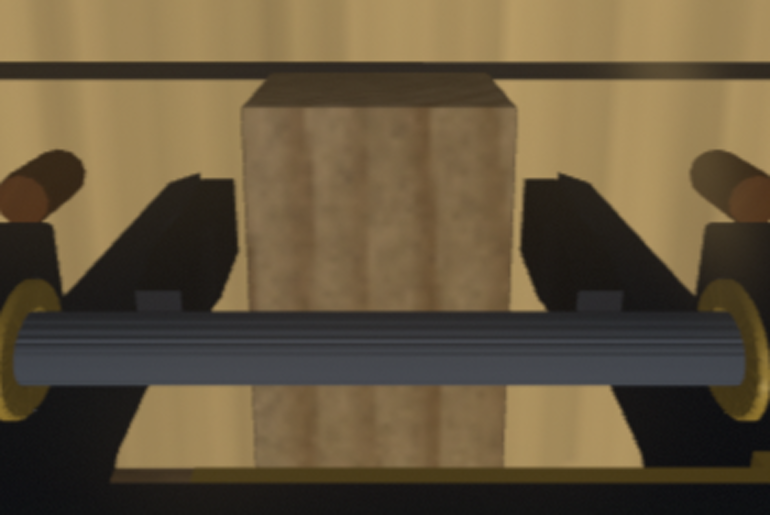

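The block stayed on the line and both fingers are clear of it. Now straight up, then back and away, for a full check.

```bash
python3 -m handwheel '[{"x":0,"y":0,"z":-5,"yaw":0,"fingers":0.74},{"x":0,"y":0,"z":-15,"yaw":0,"fingers":0.74},{"x":0,"y":0,"z":-30,"yaw":0,"fingers":0.74},{"x":0,"y":0,"z":-55,"yaw":0,"fingers":0.74},{"x":0,"y":0,"z":-90,"yaw":0,"fingers":0.74},{"x":0,"y":0,"z":-130,"yaw":0,"fingers":0.74},{"x":20,"y":20,"z":-160,"yaw":0,"fingers":0.74},{"x":40,"y":60,"z":-180,"yaw":0,"fingers":0.74},{"x":60,"y":100,"z":-180,"yaw":0,"fingers":0.74},{"x":60,"y":140,"z":-180,"yaw":0,"fingers":0.74},{"x":60,"y":180,"z":-180,"yaw":0,"fingers":0.74},{"x":60,"y":220,"z":-180,"yaw":0,"fingers":0.74},{"x":60,"y":260,"z":-180,"yaw":0,"fingers":0.74},{"x":60,"y":260,"z":-180,"yaw":0,"fingers":0.74},{"x":60,"y":260,"z":-180,"yaw":0,"fingers":0.74},{"x":60,"y":260,"z":-180,"yaw":0,"fingers":0.74}]'
python3 - <<'E'
from meas import *
t=cam('top');np.savez('t8.npz',**t);cv2.imwrite('pics/t8.png',cv2.resize(t['color'][110:280,210:420],None,fx=3.5,fy=3.5,interpolation=cv2.INTER_CUBIC))
P=pts(t);z=P[...,2];sub=np.zeros(z.shape,bool);sub[150:240,280:365]=1
h=P@n-k[2]
X=(P[...,:2]-O)@ux;Y=(P[...,:2]-O)@uy
m=sub&(h>.03)&(h<.04)&(X<.07)&(abs(Y)<.04)
print('block',m.sum(),X[m].min(),X[m].max(),cv2.minAreaRect((np.c_[X[m],Y[m]]*1000).astype(np.float32)))
m=sub&(h>.03)&(h<.06)&(X>.076)
print('roller',m.sum(),z[m].max(),cv2.minAreaRect((np.c_[X[m],Y[m]]*1000).astype(np.float32)))
t0=dict(np.load('top0.npz'));d=cv2.absdiff(t0['color'],t['color']).sum(-1)
for nm,(u0,u1,v0,v1) in dict(thin=(378,412,185,240),can=(375,405,135,165),jar=(283,305,120,142)).items(): print(nm,d[v0:v1,u0:u1].max())
E
```

```text
time: 13.65
tool_pos: [0.4364, 0.2394, 0.2321]
ee_rot: [-0.069, 0.998, -0.0, 0.001]
force: [0.3, 0.0, 0.3]
finger_gap: 0.0649
block 323 -0.016868313976923132 0.06943496306681962 ((26.282983779907227, -1.8360233306884766), (86.30199432373047, 50.544456481933594), 0.005364605691283941)
roller 720 0.08945231103696072 ((98.85479736328125, -3.0890579223632812), (45.3199348449707, 200.35877990722656), 0.08568287640810013)
thin 18
can 19
jar 16
```

View pics/t8.png

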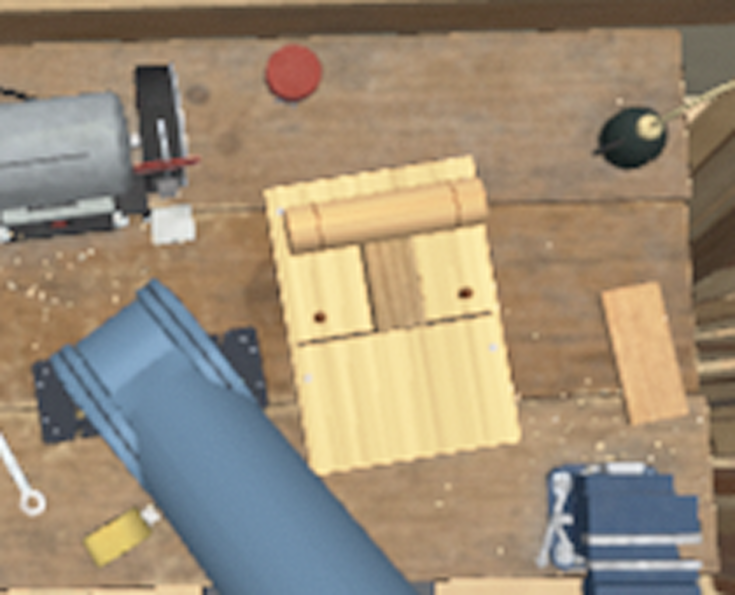

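```bash
python3 -c "
from bench import ctrl
print(ctrl.hand_in())"
```

```text
the job is handed in; nothing more can be done
None
```

I set the brown block on the board between the pegs and pushed the roller uphill with the block's end until its lower end met the line. Then I let go, backed off and handed the job in at about 13.7 s of the 48 s allowed. The hand-in gives no verdict.

**Last checks, from the top camera after letting go:**
- **Block:** it is flat and square to the line, within about 0.1°. Its lower end is within about 2 mm of the line's centre, which puts the block's centre at about x 0.029–0.030 m (allowed 0.0234–0.0354).
- **Roller:** it is against the block's upper end, with its axis at about x 0.097–0.099 m (allowed 0.0884–0.1084). It is parallel to the line within about 0.2°. The gripper never came near it.
- **Thin offcut, oil can and jar:** no visible change from the first picture.

**What disagreed or was not checked:**
- The line came out 1–2.5 mm from its nominal place (−0.0155 m from the top camera and about −0.0165 m from the wrist camera, against −0.014 m). I placed the block by the line as the wrist camera saw it.
- My first automatic line fit was wrong (−1.2°). I redid it with a narrower search, which gave 7.9° against the board's 8.0°.
- I judged contact between block and roller, and that both were at rest, from the pictures only.

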